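# Spread the soap bars out to dry

### The arm

A 6-joint arm with a two-finger parallel gripper is mounted at the origin on the work surface. World frame = base frame: x ahead of the robot, y to its left, z up, the work surface at z = 0. Lengths are in m, angles in rad, forces in N, time in s.
With the tool pointing down it reaches from about 0.375 to 0.9 m from the base axis. Payload 3.1 kg.
Tool frame: the origin (TCP) lies midway between the tips of the shut fingers; the grasp point (between the pads) lies 19 mm behind it; z points along the fingers, y is the line along which they close (so a half turn about z gives the same grasp; the last joint's range is limited). The gripper opens to 85 mm and grips with 20 to 120 N. Pads are 22 mm wide; open, the fingers measure 114 mm over their backs; the gripper's body (76 mm by 85 mm) begins 54 mm behind the grasp point. The pads swing forward as they close: fully open they stand 13 mm farther back than shut.
Start: joints at [-1.321, 0.527, 1.433, -0, 1.181, -0.178], TCP at [0.259, -0.569, 0.231] pointing down, gripper open.
Joint ranges: [-3.08, 3.08], [-0.75, 2.2], [0.22, 2.44], [-1.43, 4.57], [0, 2.65], [-2.85, 2.85]. Speed limits (rad/s): [2.79, 2.79, 3.14, 3.14, 3.14, 3.14].

### API

Orientations are given as a unit quaternion [x, y, z, w].
In Python, from station import manip gives the robot as it stands.
- The arm moves only by the tool step_arm, never from a script. Its argument "targets" is text: rows parted by semicolons, each of 4 numbers parted by spaces: the shift along the tool's x, y, z in mm, then the turn about the tool's z in degrees. A call has 1 to 12 rows; each row is the pose to reach, as a shift and turn from the pose commanded when the call began, along the tool's axes at that moment; what a row does not reach only later rows make up. A row lasts 1/10 s, in which the tool goes at most 50 mm and 8.59 degrees, less where a joint would pass 70% of its speed; a pose out of reach is approached as far as the arm can. A call with a gripper value outside its range is refused whole. "gripper" is the closure, from 0 (fully open) to 1 (shut), set as the call begins (left out, the last holds). The fingers move at their own pace and stop on an object; "squeeze" is the grip in N (left out, the last holds). Time passes only in rows, so rows that repeat a pose let the fingers close. It gives the time, the measured TCP pose, the force, the opening and the grip force at its end, in the units of the state.
- manip.sense(): the state, without advancing time (a new reading comes with each control period).
- manip.snapshot(name): name is "side" or "top"; returns the picture (400x640x3 uint8, red, green, blue); there is no depth.
- manip.get_calibration(name): a dict with "fov_y" (degrees; the focal length in pixels is half the picture's height over the tangent of half this angle, whatever the lens; pixels are square), "cx", "cy" (the principal point, pixels), "extrinsics" (4x4, takes a point from camera to world coordinates). Camera axes: x right, y down, z forward; pixel columns grow to the right and rows downward; lengths in m; the calibration is good to about 2 mm. A picture is of the moment at which its call begins. get_calibration takes no time and is no camera call.
- manip.sign_off(): hands the job in; it is judged then, once.
Trained networks look in the newest picture that a camera, given by its name, has taken for a name from the list of things; names that differ only in an ending like _2 or _b are one class to them, and where a whole thing is asked for, a point or a joint stands for the part that bears it (a point fixed in the world has none). Each returns a list of dicts, best first, with "p" (0 to 1); they miss things now and then, are a little off and sometimes report something else, mostly with a low value. They report only what shows in the picture. A call takes as long as a camera call.
- manip.recognise(camera, query): "position" ([column, row] in pixels, amid what is visible of it).
- manip.masks_of(camera, query): "pixels" (400x640 bool, what is visible of it) and "position" ([column, row] in pixels, amid what is visible of it).
- manip.mark_of(camera, query): "position" ([column, row] in pixels: a listed point, or the origin of a listed thing).
The state is a dict: "t": time; "q": joint angles; "qd": joint speeds; "tau": joint torques, N m; "tcp_pos": TCP position; "tool_rot": TCP orientation; "force": force on the tool from outside, world axes, zero at the start; "ft_torque": the same for the moment, N m; "finger_gap": opening from 0.0 (shut) to 1.0 (fully open); "gripper_force": force on a finger pad.
Only numpy, scipy, OpenCV 4.12 (cv2) and the standard library are available. Lean on these libraries where they do the work, as an engineer would, in place of code of your own. Each camera call takes 0.05 s, during which the arm holds its last target. There are 200 camera calls.

### The job

The six soap bars were left in a heap at one end of the drying tray and the scrubbing brush is lying in the space they need. Put the brush bristles down in its white drip dish beside the tray, and spread the bars in one even layer over the whole tray, three along by two across, each lying flat on the slats near the middle of its own sixth of the tray, well apart from its neighbours so that air reaches it all round. Leave the other things on the worktop where they stand.

Things in the scene. Friction and masses are not known exactly. Their poses are not given: they have to be found in the camera images.
- tray: soap-drying tray: low dark wooden frame with a brown slatted floor, 244 x 384 mm outside (its x, y), 220 x 360 mm inside, frame sides 12 mm thick and 30 mm high, slat tops 14 mm above the worktop (so the sides stand 16 mm above the slats); nine slats 32 mm wide along x with 9 mm gaps. Origin at the centre of its underside; y is the long way. It stands fast on the worktop
- tray_floor (a point): centre of the tray's floor, on the slat tops; axes as the tray's
- spot0 (a point): middle of one sixth of the tray's floor, on the slat tops (the six sixths are 110 mm along x by 120 mm along y: two across, three along); this one lies at x = -55, y = -120 mm from the floor's centre, in the tray's axes. Nothing marks it
- spot1 (a point): middle of one sixth of the tray's floor, on the slat tops (the six sixths are 110 mm along x by 120 mm along y: two across, three along); this one lies at x = +55, y = -120 mm from the floor's centre, in the tray's axes. Nothing marks it
- spot2 (a point): middle of one sixth of the tray's floor, on the slat tops (the six sixths are 110 mm along x by 120 mm along y: two across, three along); this one lies at x = -55, y = +0 mm from the floor's centre, in the tray's axes. Nothing marks it
- spot3 (a point): middle of one sixth of the tray's floor, on the slat tops (the six sixths are 110 mm along x by 120 mm along y: two across, three along); this one lies at x = +55, y = +0 mm from the floor's centre, in the tray's axes. Nothing marks it
- spot4 (a point): middle of one sixth of the tray's floor, on the slat tops (the six sixths are 110 mm along x by 120 mm along y: two across, three along); this one lies at x = -55, y = +120 mm from the floor's centre, in the tray's axes. Nothing marks it
- spot5 (a point): middle of one sixth of the tray's floor, on the slat tops (the six sixths are 110 mm along x by 120 mm along y: two across, three along); this one lies at x = +55, y = +120 mm from the floor's centre, in the tray's axes. Nothing marks it
- bar0_center (a point): bar of cured laundry soap, 40 x 60 x 25 mm (its x, y, z) with slightly rounded edges, about 70 g, one of six alike, pale cream, both faces alike; the point is its centre, half-way up (12.5 mm above its underside). All six start flat in a heap three layers high at one end of the tray: three side by side about 5 to 10 mm apart, two laid crosswise on those, one on top, each resting loosely on those below
- bar1_center (a point): bar of cured laundry soap, 40 x 60 x 25 mm (its x, y, z) with slightly rounded edges, about 70 g, one of six alike, pale cream, both faces alike; the point is its centre, half-way up (12.5 mm above its underside). All six start flat in a heap three layers high at one end of the tray: three side by side about 5 to 10 mm apart, two laid crosswise on those, one on top, each resting loosely on those below
- bar2_center (a point): bar of cured laundry soap, 40 x 60 x 25 mm (its x, y, z) with slightly rounded edges, about 70 g, one of six alike, pale cream, both faces alike; the point is its centre, half-way up (12.5 mm above its underside). All six start flat in a heap three layers high at one end of the tray: three side by side about 5 to 10 mm apart, two laid crosswise on those, one on top, each resting loosely on those below
- bar3_center (a point): bar of cured laundry soap, 40 x 60 x 25 mm (its x, y, z) with slightly rounded edges, about 70 g, one of six alike, pale cream, both faces alike; the point is its centre, half-way up (12.5 mm above its underside). All six start flat in a heap three layers high at one end of the tray: three side by side about 5 to 10 mm apart, two laid crosswise on those, one on top, each resting loosely on those below
- bar4_center (a point): bar of cured laundry soap, 40 x 60 x 25 mm (its x, y, z) with slightly rounded edges, about 70 g, one of six alike, pale cream, both faces alike; the point is its centre, half-way up (12.5 mm above its underside). All six start flat in a heap three layers high at one end of the tray: three side by side about 5 to 10 mm apart, two laid crosswise on those, one on top, each resting loosely on those below
- bar5_center (a point): bar of cured laundry soap, 40 x 60 x 25 mm (its x, y, z) with slightly rounded edges, about 70 g, one of six alike, pale cream, both faces alike; the point is its centre, half-way up (12.5 mm above its underside). All six start flat in a heap three layers high at one end of the tray: three side by side about 5 to 10 mm apart, two laid crosswise on those, one on top, each resting loosely on those below
- brush_center (a point): light wooden scrubbing brush lying bristles down on the slats at the other end of the tray from the heap: back 150 x 48 x 18 mm (its x, y, z) with rounded edges on stiff bristles 24 mm long covering 138 x 40 mm, 42 mm high in all, 140 g. The point is the centre of the wooden back, 33 mm above the bristle tips (9 mm below the top); x along the brush
- dish_floor (a point): the brush's drip dish, shallow white ceramic, 190 x 88 mm outside (its x, y), 14 mm high, walls 4 mm, inside 182 x 80 mm, beside the tray, to its left or right; the point is the centre of its inner floor, 4 mm above the worktop; x is the long way. It stands fast
- tub: bystander: screw-top tub 84 mm across, 100 mm high, at the tray's other side from the dish; centre of its underside
- spray: bystander: white spray bottle 72 mm across, 222 mm high, beyond the tray; centre of its underside
- jug: bystander: white detergent jug 75 x 140 mm, 220 mm high, beyond the tray; centre of its underside
- carton: bystander: cardboard carton 80 x 150 x 55 mm beyond the tray; centre of its underside
- scoop: bystander: white measuring scoop, cup 62 mm across and 40 mm high with a 75 mm flat handle along -x, between the robot and the tray; centre of the cup's underside
- lint_roller: bystander: lint roller 235 mm long, 48 mm high, lying between the robot and the tray; origin on the worktop under the near end of its roll
- clothes_peg: bystander: wooden clothes peg 74 x 12 mm, 15 mm high, lying beyond the tray; centre of its underside

How it is judged:
At the end, for the whole second after the job is handed in: Every sixth of the tray has a bar centred within 40 mm of its middle, all bars flat on the slats (centre 8-16.5 mm above them), no two centres within 70 mm; brush bristles down in its dish (centre within 30 mm, 28-37 mm above its floor, tilt under 0.15) (horizontal distance between any of bar0_center, bar1_center, bar2_center, bar3_center, bar4_center, bar5_center and spot0 below 0.04 m and horizontal distance between any of bar0_center, bar1_center, bar2_center, bar3_center, bar4_center, bar5_center and spot1 below 0.04 m and horizontal distance between any of bar0_center, bar1_center, bar2_center, bar3_center, bar4_center, bar5_center and spot2 below 0.04 m and horizontal distance between any of bar0_center, bar1_center, bar2_center, bar3_center, bar4_center, bar5_center and spot3 below 0.04 m and horizontal distance between any of bar0_center, bar1_center, bar2_center, bar3_center, bar4_center, bar5_center and spot4 below 0.04 m and horizontal distance between any of bar0_center, bar1_center, bar2_center, bar3_center, bar4_center, bar5_center and spot5 below 0.04 m and horizontal distance between brush_center and dish_floor below 0.03 m and z of brush_center in the frame of dish_floor between 0.028 and 0.037 m and angle between brush_center's own z axis and vertical below 0.15 rad and z of bar0_center in the frame of tray_floor between 0.008 and 0.0165 m and z of bar1_center in the frame of tray_floor between 0.008 and 0.0165 m and z of bar2_center in the frame of tray_floor between 0.008 and 0.0165 m and z of bar3_center in the frame of tray_floor between 0.008 and 0.0165 m and z of bar4_center in the frame of tray_floor between 0.008 and 0.0165 m and z of bar5_center in the frame of tray_floor between 0.008 and 0.0165 m and horizontal distance between bar0_center and bar1_center above 0.07 m and horizontal distance between each of bar0_center, bar1_center and bar2_center above 0.07 m and horizontal distance between each of bar0_center, bar1_center, bar2_center and bar3_center above 0.07 m and horizontal distance between each of bar0_center, bar1_center, bar2_center, bar3_center and bar4_center above 0.07 m and horizontal distance between each of bar0_center, bar1_center, bar2_center, bar3_center, bar4_center and bar5_center above 0.07 m); the robot touches nothing.
It fails at once if a bystander (tub, spray bottle, jug, carton, scoop, lint roller or clothes peg) is moved more than 30 mm (distance of any of tub, spray, jug, carton, scoop, lint_roller, clothes_peg from where it was at the start of the episode above 0.03 m).
It also fails if it takes over 70 s, if anything falls off the work surface, if the arm or the gripper's body presses on something with over 40 N, if the wrist force passes 120 N, or if a joint passes its speed limit or range.

## Working session

There is one attempt and no reset: what is moved stays moved. The work goes in short steps, Python scripts to look and compute and a tool call to move; the robot and the scene stay as the last step left them, time stands still between calls to the robot, and variables do not carry over. Pictures are saved under pics/ and viewed, at most 10 in all, crops included, and the job is handed in when it is done.

Besides the shell and the picture viewer there is one more tool, called after "Request:" as a command line: name --argument value ..., lists and objects as JSON in quotes. step_arm: Moves the arm, as the interface text tells. Its arguments: {"type":"object","properties":{"targets":{"type":"string"},"gripper":{"type":"number"},"squeeze":{"type":"number"}},"required":["targets"]}

```bash
mkdir -p pics; ls; cat > h.py <<'E'
import numpy as np, cv2
from station import manip
def snap(c,f=None):
    im=manip.snapshot(c)
    if f: cv2.imwrite(f,im[:,:,::-1])
    return im
def w(c,px,z):
    k=manip.get_calibration(c); f=200/np.tan(np.radians(k["fov_y"])/2); E=np.array(k["extrinsics"])
    d=E[:3,:3]@np.array([(px[0]-k["cx"])/f,(px[1]-k["cy"])/f,1]); o=E[:3,3]
    return (o+d*(z-o[2])/d[2])[:2]
E
python3 - <<'E'
from h import *
snap("top","pics/t0.png"); snap("side","pics/s0.png")
for n in ["tray","dish_floor","brush_center","bar0_center","tub","scoop","lint_roller"]:
    for r in manip.mark_of("top",n)[:7]: print(n,round(r["p"],2),np.round(r["position"],1))
for c in("top","side"):
    k=manip.get_calibration(c);print(c,k["fov_y"],np.round(k["extrinsics"],3).tolist())
s=manip.sense();print(s["tcp_pos"],s["tool_rot"],s["t"])
E
```

```text
pics
tray 0.62 [326.7 200.8]
tray 0.52 [370.  193.1]
dish_floor 0.77 [486.6 227.3]
brush_center 0.71 [369.4 195.5]
brush_center 0.69 [281.  202.1]
bar0_center 0.59 [359.8 183.6]
tub 0.67 [185.8 221.8]
tub 0.15 [325.6 196.8]
scoop 0.75 [438.5 295.6]
lint_roller 0.74 [216.3 313.7]
top 49.20679425169597 [[0.01, -0.99, 0.141, 0.408], [-1.0, -0.007, 0.021, 0.003], [-0.019, -0.141, -0.99, 1.064], [0.0, 0.0, 0.0, 1.0]]
side 43.58170554297392 [[-0.999, -0.025, 0.03, 0.503], [-0.039, 0.573, -0.819, 0.968], [0.003, -0.819, -0.573, 0.759], [0.0, 0.0, 0.0, 1.0]]
[ 0.25930575 -0.56859423  0.23122021] [ 9.77208984e-01  2.12279524e-01 -1.46571884e-05 -7.78483739e-05] 0.45
```

View pics/t0.png

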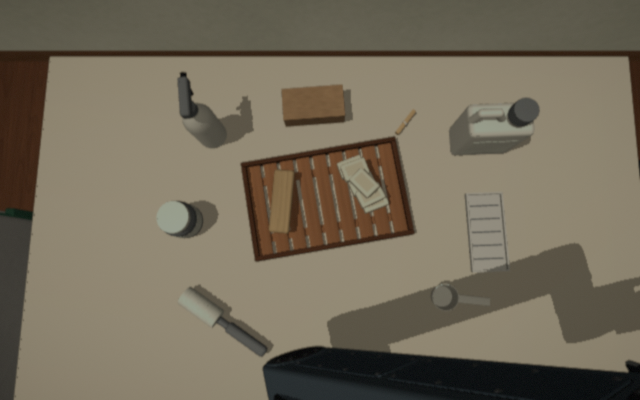

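View pics/s0.png

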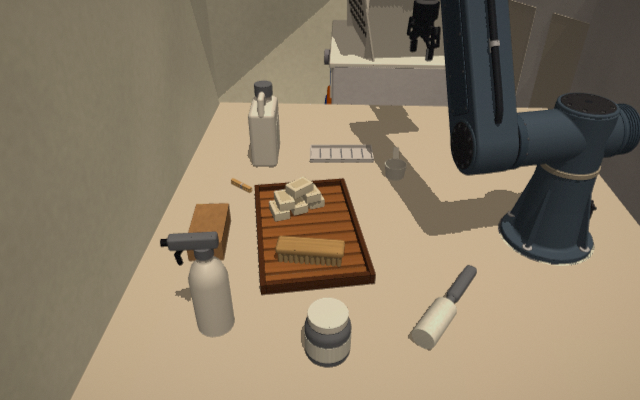

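The top view shows the tray corners near (242,163), (396,138), (413,234) and (257,260). The brush is at (283,202), the heap around (363,183) and the dish at (487,232). The side view confirms the three-layer heap and the brush lying bristles down.

```bash
python3 - <<'E'
from h import *
im=cv2.imread("pics/t0.png")[130:270,235:435]
im=cv2.resize(im,None,fx=4,fy=4,interpolation=cv2.INTER_CUBIC)
im=np.clip(im*1.3,0,255).astype(np.uint8)
cv2.imwrite("pics/c0.png",im)
P=lambda p,z:np.round(w("top",p,z)*1000)
c=[P(p,.03) for p in[(242,163),(396,138),(413,234),(257,260)]];print("tray",c,np.mean(c,0))
d=[P(p,.014) for p in[(466,194),(500,194),(508,270),(472,271)]];print("dish",d,np.mean(d,0))
print("tub",P((178,218),.1),"scoop",P((446,296),.04))
for n,z in(("brush_center",.056),):
  m=manip.masks_of("top",n)
  for r in m: 
    a=cv2.minAreaRect(np.argwhere(r["pixels"])[:,::-1].astype(np.float32)); b=cv2.boxPoints(a); print(r["p"],[P(p,z) for p in b],P(a[0],z))
E
```

```text
tray [array([657., 224.]), array([ 721., -151.]), array([ 487., -188.]), array([423., 180.])] [572.    16.25]
dish [array([ 586., -320.]), array([ 587., -402.]), array([ 405., -412.]), array([ 402., -328.])] [ 495.  -365.5]
tub [513. 347.] scoop [ 345. -258.]
0.85 [array([489., 151.]), array([636., 143.]), array([632.,  94.]), array([485., 103.])] [560. 123.]
0.2 [array([653., 228.]), array([ 720., -151.]), array([ 484., -186.]), array([419., 181.])] [567.  18.]
```

View pics/c0.png

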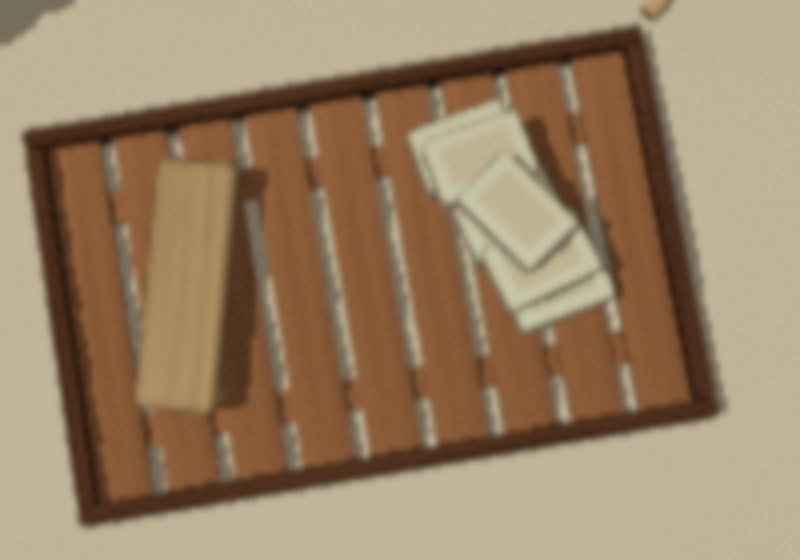

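The crop shows the brush with corners from (163,162) to (212,412). The top bar spans (508,153) to (530,270), over two crosswise bars at the upper left and lower right.

```bash
cat >> h.py <<'E'
def rel(*T):
    "targets (x,y,z mm, yaw deg of tool x) -> row numbers from the present pose"
    from scipy.spatial.transform import Rotation as R
    s=manip.sense(); M=R.from_quat(s["tool_rot"]).as_matrix(); p=np.array(s["tcp_pos"])*1000
    phi=np.degrees(np.arctan2(M[1,0],M[0,0])); print("t",s["t"],"tcp",np.round(p),"yaw",round(phi,1),"gap",round(s["finger_gap"],2))
    for x,y,z,a in T:
        print((x,y,z,a),"->",np.round(M.T@(np.array([x,y,z])-p)),"turn",round((phi-a+90)%180-90,1))
E
python3 - <<'E'
from h import *
rel((560,123,150,-3.2),(560,123,31,-3.2))
P=lambda p,z:np.round(w("top",(p[0]/4+235,p[1]/4+130),z)*1000)
print([P(p,.089) for p in[(508,153),(578,222),(530,270),(458,204)]],P((187,286),.056))
E
```

```text
t 0.5 tcp [ 259. -569.  231.] yaw 24.5 gap 1.0
(560, 123, 150, -3.2) -> [ 561. -505.   81.] turn 27.7
(560, 123, 31, -3.2) -> [ 561. -505.  200.] turn 27.7
[array([632., -64.]), array([ 592., -103.]), array([564., -76.]), array([602., -36.])] [559. 121.]
```

Request:
step_arm --targets "561 -505 50 27.7;561 -505 50 27.7;561 -505 50 27.7;561 -505 50 27.7;561 -505 50 27.7;561 -505 50 27.7;561 -505 50 27.7;561 -505 50 27.7;561 -505 50 27.7;561 -505 50 27.7;561 -505 50 27.7;561 -505 50 27.7" --gripper 0

```text
t: 1.7
tcp_pos: [0.4988, -0.0177, 0.1919]
tool_rot: [1.0, -0.028, 0.001, 0.0]
force: [0.4, -0.3, 0.0]
finger_gap: 1.003
gripper_force: 0.0
```

```bash
python3 -c "
from h import *
rel((560,123,150,-3.2),(560,123,31,-3.2))"
```

```text
t 1.7 tcp [499. -18. 192.] yaw -3.2 gap 1.0
(560, 123, 150, -3.2) -> [  53. -144.   42.] turn 0.0
(560, 123, 31, -3.2) -> [  53. -144.  161.] turn 0.0
```

Request:
step_arm --targets "53 -144 42 0;53 -144 42 0;53 -144 42 0;53 -144 42 0;53 -144 42 0;53 -144 42 0"

```text
t: 2.3
tcp_pos: [0.5584, 0.1204, 0.1497]
tool_rot: [1.0, -0.028, -0.0, 0.0]
force: [-0.1, -0.6, 0.3]
finger_gap: 1.0
gripper_force: 0.0
```

```bash
python3 -c "
from h import *
rel((560,123,150,-3.2),(560,123,31,-3.2))"
```

```text
t 2.3 tcp [558. 120. 150.] yaw -3.2 gap 1.0
(560, 123, 150, -3.2) -> [ 1. -3. -0.] turn 0.0
(560, 123, 31, -3.2) -> [  1.  -3. 119.] turn 0.0
```

Request:
step_arm --targets "1 -2 50 0;1 -2 90 0;1 -2 115 0;1 -2 119 0;1 -2 119 0"

```text
t: 2.8
tcp_pos: [0.5599, 0.1216, 0.0309]
tool_rot: [1.0, -0.029, -0.0, 0.0]
force: [-0.1, 0.0, 0.3]
finger_gap: 0.998
gripper_force: 0.0
```

Request:
step_arm --targets "0 0 0 0;0 0 0 0;0 0 0 0;0 0 0 0;0 0 0 0;0 0 0 0" --gripper 1 --squeeze 40

```text
t: 3.4
tcp_pos: [0.5613, 0.1231, 0.0325]
tool_rot: [1.0, -0.028, 0.002, 0.0]
force: [-0.4, -1.3, 6.9]
finger_gap: 0.557
gripper_force: 42.5
```

Request:
step_arm --targets "0 0 -40 0;0 0 -80 0;0 0 -110 0;0 0 -110 0"

```text
t: 3.8
tcp_pos: [0.5631, 0.1235, 0.1453]
tool_rot: [1.0, -0.028, 0.005, -0.0]
force: [0.6, -0.6, -2.1]
finger_gap: 0.549
gripper_force: 42.6
```

```bash
python3 -c "
from h import *
rel((495,-365,140,2.8),(495,-365,24,2.8))"
```

```text
t 3.8 tcp [563. 124. 145.] yaw -3.2 gap 0.55
(495, -365, 140, 2.8) -> [-41. 492.   5.] turn -6.0
(495, -365, 24, 2.8) -> [-42. 492. 121.] turn -6.0
```

Request:
step_arm --targets "-41 492 0 -6;-41 492 0 -6;-41 492 0 -6;-41 492 0 -6;-41 492 0 -6;-41 492 0 -6;-41 492 0 -6;-41 492 0 -6;-41 492 0 -6;-41 492 0 -6;-41 492 0 -6;-41 492 0 -6"

```text
t: 5.0
tcp_pos: [0.4905, -0.366, 0.1392]
tool_rot: [1.0, 0.023, -0.001, -0.001]
force: [-0.0, 0.5, -2.4]
finger_gap: 0.56
gripper_force: 42.7
```

```bash
python3 -c "
from h import *
rel((495,-365,140,2.8),(495,-365,24,2.8))"
```

```text
t 5.0 tcp [ 490. -366.  139.] yaw 2.7 gap 0.56
(495, -365, 140, 2.8) -> [ 5. -1. -1.] turn -0.1
(495, -365, 24, 2.8) -> [  5.  -0. 115.] turn -0.1
```

Request:
step_arm --targets "5 0 50 0;5 0 90 0;5 0 105 0;5 0 113 0;5 0 113 0"

```text
t: 5.5
tcp_pos: [0.4968, -0.3645, 0.0273]
tool_rot: [1.0, 0.025, -0.0, -0.001]
force: [0.5, 1.0, -1.2]
finger_gap: 0.556
gripper_force: 42.6
```

Request:
step_arm --targets "0 0 0 0;0 0 0 0;0 0 0 0;0 0 0 0" --gripper 0

```text
t: 5.9
tcp_pos: [0.4973, -0.3661, 0.0289]
tool_rot: [1.0, 0.024, 0.001, 0.001]
force: [0.2, 1.0, -0.5]
finger_gap: 0.994
gripper_force: 0.0
```

Request:
step_arm --targets "0 0 -40 0;0 0 -90 0;0 0 -130 0;0 0 -130 0"

```text
t: 6.3
tcp_pos: [0.4999, -0.3688, 0.1647]
tool_rot: [1.0, 0.025, 0.005, 0.005]
force: [0.7, -0.1, 0.3]
finger_gap: 1.0
gripper_force: 0.0
```

```bash
python3 -c "
from h import *
rel((597,-70,150,44.2),(597,-70,68,44.2))"
```

```text
t 6.3 tcp [ 500. -369.  165.] yaw 2.8 gap 1.0
(597, -70, 150, 44.2) -> [ 111. -294.   13.] turn -41.4
(597, -70, 68, 44.2) -> [ 111. -295.   95.] turn -41.4
```

Request:
step_arm --targets "111 -294 13 -41.4;111 -294 13 -41.4;111 -294 13 -41.4;111 -294 13 -41.4;111 -294 13 -41.4;111 -294 13 -41.4;111 -294 13 -41.4;111 -294 13 -41.4;111 -294 13 -41.4"

```text
t: 7.2
tcp_pos: [0.5928, -0.0672, 0.1444]
tool_rot: [0.926, 0.376, -0.0, 0.0]
force: [0.1, -0.0, 0.2]
finger_gap: 1.0
gripper_force: 0.0
```

```bash
python3 -c "
from h import *
rel((597,-70,150,44.2),(597,-70,68,44.2))"
```

```text
t 7.2 tcp [593. -67. 144.] yaw 44.2 gap 1.0
(597, -70, 150, 44.2) -> [ 1.  5. -6.] turn 0.0
(597, -70, 68, 44.2) -> [ 1.  5. 76.] turn 0.0
```

Request:
step_arm --targets "1 5 40 0;1 5 65 0;1 5 76 0;1 5 76 0"

```text
t: 7.6
tcp_pos: [0.5959, -0.0709, 0.0671]
tool_rot: [0.927, 0.375, -0.002, -0.001]
force: [0.7, -0.5, 0.0]
finger_gap: 1.002
gripper_force: 0.0
```

Request:
step_arm --targets "0 0 0 0;0 0 0 0;0 0 0 0;0 0 0 0;0 0 0 0;0 0 0 0" --gripper 1 --squeeze 30

```text
t: 8.2
tcp_pos: [0.5983, -0.0696, 0.0701]
tool_rot: [0.926, 0.376, 0.001, 0.001]
force: [0.1, -0.5, 5.8]
finger_gap: 0.463
gripper_force: 31.8
```

Request:
step_arm --targets "0 0 -40 0;0 0 -80 0;0 0 -80 0"

```text
t: 8.5
tcp_pos: [0.6012, -0.0702, 0.1541]
tool_rot: [0.926, 0.377, 0.005, 0.004]
force: [2.1, -0.2, -0.9]
finger_gap: 0.461
gripper_force: 31.0
```

```bash
python3 -c "
from h import *
rel((606,144,140,9.7),(606,144,20,9.7))"
```

```text
t 8.5 tcp [601. -70. 154.] yaw 44.2 gap 0.46
(606, 144, 140, 9.7) -> [ 153. -150.   13.] turn 34.5
(606, 144, 20, 9.7) -> [ 152. -151.  133.] turn 34.5
```

Request:
step_arm --targets "152 -150 5 34.5;152 -150 5 34.5;152 -150 5 34.5;152 -150 5 34.5;152 -150 5 34.5;152 -150 30 34.5;152 -150 70 34.5;152 -150 110 34.5;152 -150 128 34.5;152 -150 132 34.5;152 -150 132 34.5"

```text
t: 9.6
tcp_pos: [0.5993, 0.1445, 0.0168]
tool_rot: [0.996, 0.085, -0.003, -0.0]
force: [-3.6, -0.8, 7.6]
finger_gap: 0.454
gripper_force: 35.7
```

```bash
python3 -c "
from h import *
rel((606,144,21,9.7))"
```

```text
t 9.6 tcp [599. 145.  17.] yaw 9.7 gap 0.45
(606, 144, 21, 9.7) -> [ 7.  2. -4.] turn 0.0
```

Request:
step_arm --targets "0 0 -2 0;0 0 -2 0;0 0 -2 0" --gripper 0.3

```text
t: 9.9
tcp_pos: [0.6018, 0.1442, 0.0184]
tool_rot: [0.996, 0.085, 0.0, 0.0]
force: [0.1, -0.4, -0.3]
finger_gap: 0.698
gripper_force: 0.0
```

Request:
step_arm --targets "0 0 -40 0;0 0 -90 0;0 0 -130 0;0 -50 -130 0;0 -80 -130 0;0 -80 -130 0"

```text
t: 10.5
tcp_pos: [0.5873, 0.2266, 0.1491]
tool_rot: [0.996, 0.087, 0.0, -0.001]
force: [-0.3, -0.5, 0.3]
finger_gap: 0.699
gripper_force: 0.0
```

```bash
python3 - <<'E'
from h import *
im=snap("top","pics/t1.png")[:,:,::-1]
rel((600,-70,150,9.7))
a=np.clip(cv2.resize(im[130:280,240:520],None,fx=2.8,fy=2.8,interpolation=cv2.INTER_CUBIC)*1.3,0,255)
cv2.imwrite("pics/c1.png",a)
E
```

```text
t 10.55 tcp [588. 225. 149.] yaw 9.9 gap 0.7
(600, -70, 150, 9.7) -> [-38. 292.  -1.] turn 0.2[ WARN:0@0.510] global loadsave.cpp:1063 imwrite_ Unsupported depth image for selected encoder is fallbacked to CV_8U.
```

View pics/c1.png

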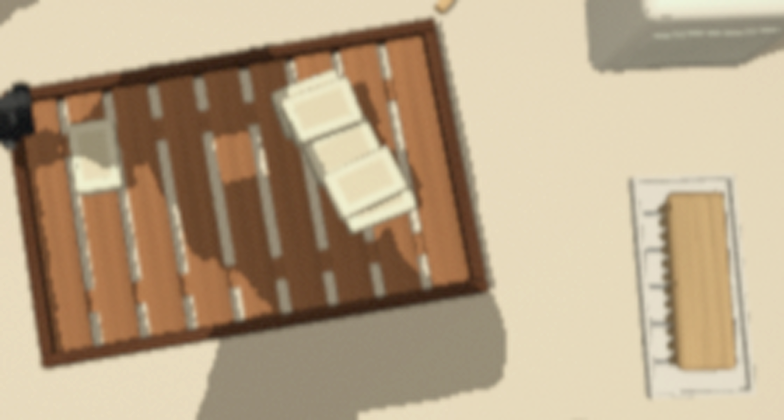

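The crop shows the brush sitting in the dish and one bar placed at crop (97,155). The two middle bars are centred at crop (321,110) and (366,183).

```bash
python3 - <<'E'
from h import *
P=lambda p,z:np.round(w("top",(p[0]/2.8+240,p[1]/2.8+130),z)*1000)
A,B=P((321,110),.064),P((366,183),.064);print(A,B)
q=[P(p,.064) for p in[(285,98),(303,143),(365,120),(322,172),(382,148),(410,195),(345,222)]];print(q)
for a,b in((1,2),(3,4),(0,1),(4,5)): d=q[b]-q[a];print(np.degrees(np.arctan2(d[1],d[0])),np.hypot(*d))
print("brush",P((703,280),.046),"placed",P((96,155),.039))
rel((*A,150,20),(*B,150,20))
E
```

```text
[635. -48.] [573. -86.]
[array([645., -18.]), array([607., -33.]), array([626., -85.]), array([582., -49.]), array([603., -99.]), array([ 564., -122.]), array([541., -68.])]
-69.92847413546127 55.362442142665635
-67.21759426951832 54.230987451824994
-158.45902408146156 40.85339643163099
-149.4702941000659 45.27692569068709
brush [ 497. -365.] placed [600. 142.]
t 10.55 tcp [588. 225. 149.] yaw 9.9 gap 0.7
(np.float64(635.0), np.float64(-48.0), 150, 20) -> [ -0. 277.  -1.] turn -10.1
(np.float64(573.0), np.float64(-86.0), 150, 20) -> [-68. 304.  -1.] turn -10.1
```

Request:
step_arm --targets "-68 304 0 -14;-68 304 0 -14;-68 304 0 -14;-68 304 0 -14;-68 304 0 -14;-68 304 0 -14;-68 304 0 -14;-68 304 0 -14;-68 304 0 -14" --gripper 0

```text
t: 11.45
tcp_pos: [0.5719, -0.0878, 0.1482]
tool_rot: [0.979, 0.205, -0.001, -0.001]
force: [-0.5, -0.5, 0.8]
finger_gap: 0.998
gripper_force: 0.0
```

```bash
python3 -c "
from h import *
rel((573,-86,41,24))"
```

```text
t 11.45 tcp [572. -88. 148.] yaw 23.6 gap 1.0
(573, -86, 41, 24) -> [  2.  -1. 107.] turn -0.4
```

Request:
step_arm --targets "1 -1 45 0;1 -1 85 0;1 -1 102 0;1 -1 106 0;1 -1 106 0"

```text
t: 11.95
tcp_pos: [0.5728, -0.085, 0.0422]
tool_rot: [0.978, 0.207, -0.001, -0.0]
force: [0.4, 0.1, -0.1]
finger_gap: 0.999
gripper_force: 0.0
```

Request:
step_arm --targets "0 0 0 0;0 0 0 0;0 0 0 0;0 0 0 0" --gripper 1

```text
t: 12.35
tcp_pos: [0.5742, -0.0867, 0.0445]
tool_rot: [0.979, 0.205, 0.002, 0.001]
force: [-0.7, 2.3, 5.9]
finger_gap: 0.697
gripper_force: 32.8
```

Request:
step_arm --targets "0 0 -30 0;0 0 -80 0;0 0 -100 0;0 0 -100 0"

```text
t: 12.75
tcp_pos: [0.5755, -0.0877, 0.1467]
tool_rot: [0.979, 0.205, 0.004, 0.002]
force: [0.5, -0.3, -1.4]
finger_gap: 0.695
gripper_force: 33.0
```

```bash
python3 -c "
from h import *
rel((498,125,140,9.7))"
```

```text
t 12.75 tcp [576. -88. 147.] yaw 23.7 gap 0.69
(498, 125, 140, 9.7) -> [  14. -226.    5.] turn 14.0
```

Request:
step_arm --targets "14 -226 0 14;14 -226 0 14;14 -226 0 14;14 -226 0 14;14 -226 0 14;14 -226 10 14;14 -226 50 14;14 -226 90 14;14 -226 118 14;14 -226 126 14;14 -226 126 14"

```text
t: 13.85
tcp_pos: [0.4946, 0.1248, 0.0156]
tool_rot: [0.996, 0.084, -0.001, 0.0]
force: [0.4, 0.3, -1.2]
finger_gap: 0.699
gripper_force: 33.3
```

Request:
step_arm --targets "0 0 0 0;0 0 0 0;0 0 0 0" --gripper 0.1

```text
t: 14.15
tcp_pos: [0.495, 0.1253, 0.0164]
tool_rot: [0.996, 0.084, -0.0, 0.0]
force: [0.8, -0.5, -1.3]
finger_gap: 0.903
gripper_force: 0.0
```

Request:
step_arm --targets "0 0 -40 0;0 0 -90 0;0 0 -130 0;0 0 -130 0" --gripper 0

```text
t: 14.55
tcp_pos: [0.4988, 0.1259, 0.1517]
tool_rot: [0.996, 0.085, 0.006, 0.0]
force: [0.4, 0.4, 0.8]
finger_gap: 0.998
gripper_force: 0.0
```

```bash
python3 -c "
from h import *
rel((635,-48,150,21))"
```

```text
t 14.55 tcp [499. 126. 152.] yaw 9.7 gap 1.0
(635, -48, 150, 21) -> [105. 194.   3.] turn -11.3
```

Request:
step_arm --targets "105 194 0 -11.3;105 194 0 -11.3;105 194 0 -11.3;105 194 0 -11.3;105 194 0 -11.3;105 194 0 -11.3;105 194 0 -11.3"

```text
t: 15.25
tcp_pos: [0.6299, -0.0477, 0.1454]
tool_rot: [0.983, 0.182, -0.001, -0.001]
force: [-0.7, 0.2, 0.3]
finger_gap: 1.002
gripper_force: 0.0
```

```bash
python3 -c "
from h import *
rel((635,-48,41,21))"
```

```text
t 15.25 tcp [630. -48. 145.] yaw 20.9 gap 1.0
(635, -48, 41, 21) -> [  5.   2. 104.] turn -0.1
```

Request:
step_arm --targets "4 2 45 0;4 2 85 0;4 2 100 0;4 2 103 0;4 2 103 0"

```text
t: 15.75
tcp_pos: [0.6356, -0.0474, 0.0441]
tool_rot: [0.983, 0.183, 0.0, -0.0]
force: [-0.0, 0.3, 0.5]
finger_gap: 1.0
gripper_force: 0.0
```

Request:
step_arm --targets "0 0 0 0;0 0 0 0;0 0 0 0;0 0 0 0" --gripper 1

```text
t: 16.15
tcp_pos: [0.6371, -0.0484, 0.0459]
tool_rot: [0.983, 0.182, 0.002, 0.001]
force: [-0.9, 0.9, 6.3]
finger_gap: 0.695
gripper_force: 33.5
```

Request:
step_arm --targets "0 0 -30 0;0 0 -80 0;0 0 -100 0;0 0 -100 0"

```text
t: 16.55
tcp_pos: [0.6384, -0.0489, 0.1483]
tool_rot: [0.983, 0.182, 0.004, 0.002]
force: [0.0, -0.1, -0.5]
finger_gap: 0.694
gripper_force: 33.0
```

```bash
python3 -c "
from h import *
rel((518,7,140,9.7))"
```

```text
t 16.55 tcp [638. -49. 148.] yaw 21.0 gap 0.69
(518, 7, 140, 9.7) -> [-92. -95.   7.] turn 11.3
```

Request:
step_arm --targets "-91 -100 0 11.3;-91 -100 0 11.3;-91 -100 0 11.3;-91 -100 10 11.3;-91 -100 50 11.3;-91 -100 90 11.3;-91 -100 118 11.3;-91 -100 124 11.3;-91 -100 124 11.3"

```text
t: 17.45
tcp_pos: [0.5142, 0.0124, 0.0193]
tool_rot: [0.996, 0.084, -0.001, -0.0]
force: [-2.2, -0.1, 5.5]
finger_gap: 0.695
gripper_force: 35.7
```

Request:
step_arm --targets "0 0 0 0;0 0 0 0;0 0 0 0" --gripper 0.15

```text
t: 17.75
tcp_pos: [0.515, 0.0124, 0.0192]
tool_rot: [0.996, 0.085, -0.0, -0.0]
force: [-0.0, 1.1, -0.4]
finger_gap: 0.852
gripper_force: 0.0
```

Request:
step_arm --targets "0 0 -40 0;0 0 -90 0;0 -45 -140 0;0 -95 -150 0;0 -145 -150 0;0 -195 -150 0;0 -200 -150 0" --gripper 0

```text
t: 18.45
tcp_pos: [0.4799, 0.2133, 0.1701]
tool_rot: [0.996, 0.086, 0.0, -0.001]
force: [0.1, 0.2, -0.5]
finger_gap: 0.998
gripper_force: 0.0
```

```bash
python3 - <<'E'
from h import *
im=snap("top","pics/t2.png")[:,:,::-1]
rel((600,-70,150,9.7))
a=np.clip(cv2.resize(im[130:270,235:435],None,fx=4,fy=4,interpolation=cv2.INTER_CUBIC)*1.4,0,255).astype(np.uint8)
cv2.imwrite("pics/c2.png",a)
E
```

```text
t 18.5 tcp [480. 215. 170.] yaw 10.0 gap 1.0
(600, -70, 150, 9.7) -> [ 69. 301.  19.] turn 0.3
```

View pics/c2.png

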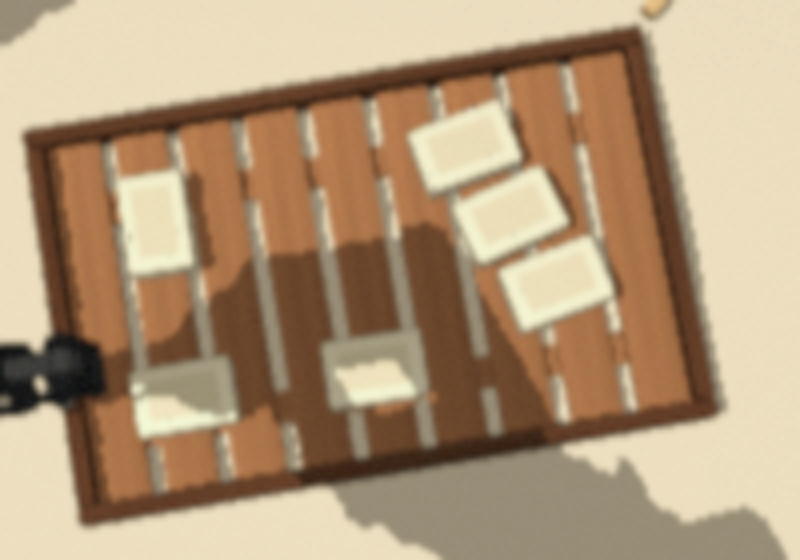

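The crop shows three bars placed flat. The bottom bars are centred at crop (465,147), (511,215) and (557,283).

```bash
python3 - <<'E'
from h import *
P=lambda p,z=.039:np.round(w("top",(p[0]/4+235,p[1]/4+130),z)*1000)
for n,c,e in(("L",(557,283),((500,280),(588,238),(524,330),(613,292))),("T",(465,147),((410,142),(497,101),(433,193),(522,154))),("M",(511,215),((455,212),(545,168),(482,262),(569,219)))):
  q=[P(x) for x in e]; print(n,P(c),np.mean(q,0),[np.degrees(np.arctan2(*(b-a)[::-1]))+90 for a,b in((q[0],q[1]),(q[2],q[3]))],[np.degrees(np.arctan2(*(a-b)[::-1])) for a,b in((q[0],q[2]),(q[1],q[3]))])
print("placed",P((155,222)),P((185,395)),P((375,370)))
L=P((557,283)); rel((*L,150,21))
E
```

```text
L [565. -96.] [563.25 -95.5 ] [np.float64(26.13100054493858), np.float64(23.459024081461564)] [np.float64(25.016893478100023), np.float64(22.98871680208064)]
T [647. -42.] [646.   -42.25] [np.float64(26.56505117707799), np.float64(24.362453015312184)] [np.float64(24.304549265936718), np.float64(24.443954780416536)]
M [605. -69.] [605.25 -70.  ] [np.float64(26.99583839408662), np.float64(27.012665347938537)] [np.float64(28.072486935852957), np.float64(24.304549265936718)]
placed [600. 143.] [496. 123.] [512.  11.]
t 18.5 tcp [480. 215. 170.] yaw 10.0 gap 1.0
(np.float64(565.0), np.float64(-96.0), 150, 21) -> [ 30. 321.  19.] turn -11.0
```

Placed bars are within 7 mm. Now bar L, yaw 24.5.

Request:
step_arm --targets "30 321 10 -14.5;30 321 10 -14.5;30 321 10 -14.5;30 321 10 -14.5;30 321 10 -14.5;30 321 10 -14.5;30 321 10 -14.5;30 321 20 -14.5;30 321 20 -14.5;30 321 20 -14.5"

```text
t: 19.5
tcp_pos: [0.5635, -0.1006, 0.1489]
tool_rot: [0.978, 0.21, -0.001, -0.001]
force: [0.4, 0.4, 0.3]
finger_gap: 0.999
gripper_force: 0.0
```

```bash
python3 -c "
from h import *
rel((564,-96,17,24.5))"
```

```text
t 19.5 tcp [ 564. -101.  149.] yaw 24.2 gap 1.0
(564, -96, 17, 24.5) -> [  3.  -4. 132.] turn -0.3
```

Request:
step_arm --targets "2 -4 45 0;2 -4 90 0;2 -4 120 0;2 -4 130 0;2 -4 131 0;2 -4 131 0"

```text
t: 20.1
tcp_pos: [0.5659, -0.0968, 0.0198]
tool_rot: [0.978, 0.21, 0.001, 0.001]
force: [-0.0, 0.1, -0.0]
finger_gap: 1.001
gripper_force: 0.0
```

Request:
step_arm --targets "0 0 0 0;0 0 0 0;0 0 0 0;0 0 0 0" --gripper 1

```text
t: 20.5
tcp_pos: [0.5661, -0.0975, 0.0205]
tool_rot: [0.978, 0.21, 0.001, 0.001]
force: [-1.0, 1.3, 6.8]
finger_gap: 0.694
gripper_force: 32.5
```

Request:
step_arm --targets "0 0 -30 0;0 0 -60 0;0 0 -60 0;0 0 -60 0"

```text
t: 20.9
tcp_pos: [0.5654, -0.0974, 0.0796]
tool_rot: [0.978, 0.21, 0.001, 0.001]
force: [-0.3, 0.5, 0.0]
finger_gap: 0.692
gripper_force: 33.3
```

```bash
python3 -c "
from h import *
rel((535,-112,80,9.7))"
```

```text
t 20.9 tcp [565. -97.  80.] yaw 24.2 gap 0.69
(535, -112, 80, 9.7) -> [-34.   1.  -0.] turn 14.5
```

Request:
step_arm --targets "-34 1 0 14.5;-34 1 0 14.5;-34 1 30 14.5;-34 1 52 14.5;-34 1 58 14.5;-34 1 58 14.5"

```text
t: 21.5
tcp_pos: [0.5332, -0.1117, 0.0198]
tool_rot: [0.996, 0.084, -0.001, -0.001]
force: [-0.4, -0.3, -0.1]
finger_gap: 0.692
gripper_force: 34.1
```

Request:
step_arm --targets "0 0 0 0;0 0 0 0;0 0 0 0" --gripper 0.15

```text
t: 21.8
tcp_pos: [0.5343, -0.1119, 0.0205]
tool_rot: [0.996, 0.085, -0.0, -0.0]
force: [-0.6, -0.6, -0.4]
finger_gap: 0.851
gripper_force: 0.0
```

Request:
step_arm --targets "0 0 -40 0;0 0 -80 0;0 0 -100 0;0 0 -100 0" --gripper 0

```text
t: 22.2
tcp_pos: [0.5365, -0.1128, 0.1238]
tool_rot: [0.996, 0.085, 0.003, 0.002]
force: [0.6, -0.3, -0.3]
finger_gap: 0.998
gripper_force: 0.0
```

```bash
python3 -c "
from h import *
rel((646,-42,110,24.5))"
```

```text
t 22.2 tcp [ 537. -113.  124.] yaw 9.7 gap 1.0
(646, -42, 110, 24.5) -> [120. -51.  14.] turn -14.8
```

Request:
step_arm --targets "120 -51 0 -14.8;120 -51 0 -14.8;120 -51 0 -14.8;120 -51 0 -14.8;120 -51 0 -14.8;120 -51 0 -14.8"

```text
t: 22.8
tcp_pos: [0.6421, -0.0418, 0.1194]
tool_rot: [0.977, 0.212, -0.002, -0.001]
force: [0.7, 0.5, 0.3]
finger_gap: 1.0
gripper_force: 0.0
```

```bash
python3 -c "
from h import *
rel((646,-42,19,24.5))"
```

```text
t 22.8 tcp [642. -42. 119.] yaw 24.5 gap 1.0
(646, -42, 19, 24.5) -> [  4.   2. 100.] turn -0.0
```

Request:
step_arm --targets "3 2 45 0;3 2 80 0;3 2 96 0;3 2 100 0;3 2 100 0"

```text
t: 23.3
tcp_pos: [0.6474, -0.0426, 0.0207]
tool_rot: [0.977, 0.212, -0.0, -0.0]
force: [-0.1, 0.2, 0.5]
finger_gap: 1.001
gripper_force: 0.0
```

Request:
step_arm --targets "0 0 0 0;0 0 0 0;0 0 0 0;0 0 0 0" --gripper 1

```text
t: 23.7
tcp_pos: [0.649, -0.0424, 0.0229]
tool_rot: [0.977, 0.212, 0.002, 0.001]
force: [-0.8, -1.1, 6.4]
finger_gap: 0.696
gripper_force: 32.8
```

Request:
step_arm --targets "0 0 -30 0;0 0 -60 0;0 0 -60 0;0 0 -60 0"

```text
t: 24.1
tcp_pos: [0.648, -0.0421, 0.0817]
tool_rot: [0.977, 0.212, 0.001, 0.0]
force: [-0.5, -0.3, -1.9]
finger_gap: 0.696
gripper_force: 32.9
```

```bash
python3 -c "
from h import *
rel((626,25,80,9.7))"
```

```text
t 24.1 tcp [648. -42.  82.] yaw 24.5 gap 0.7
(626, 25, 80, 9.7) -> [  8. -70.   2.] turn 14.8
```

Request:
step_arm --targets "8 -70 0 14.8;8 -70 0 14.8;8 -70 0 14.8;8 -70 30 14.8;8 -70 52 14.8;8 -70 58 14.8;8 -70 58 14.8"

```text
t: 24.8
tcp_pos: [0.6255, 0.0243, 0.0221]
tool_rot: [0.996, 0.085, -0.001, -0.0]
force: [-0.9, 0.5, -1.6]
finger_gap: 0.695
gripper_force: 32.2
```

Request:
step_arm --targets "0 0 0 0;0 0 0 0;0 0 0 0" --gripper 0.15

```text
t: 25.1
tcp_pos: [0.6259, 0.0246, 0.0225]
tool_rot: [0.996, 0.085, -0.0, 0.0]
force: [-0.1, 1.2, -0.2]
finger_gap: 0.847
gripper_force: 0.0
```

Request:
step_arm --targets "0 0 -40 0;0 0 -80 0;0 0 -100 0;0 0 -100 0" --gripper 0

```text
t: 25.5
tcp_pos: [0.6285, 0.0246, 0.1264]
tool_rot: [0.996, 0.085, 0.004, 0.001]
force: [0.0, -0.2, -0.2]
finger_gap: 1.001
gripper_force: 0.0
```

```bash
python3 -c "
from h import *
rel((605,-69,110,26.5))"
```

```text
t 25.5 tcp [629.  25. 126.] yaw 9.7 gap 1.0
(605, -69, 110, 26.5) -> [-39.  88.  16.] turn -16.8
```

Request:
step_arm --targets "-38 88 0 -16.8;-38 88 0 -16.8;-38 88 0 -16.8;-38 88 0 -16.8;-38 88 0 -16.8"

```text
t: 26.0
tcp_pos: [0.6028, -0.0675, 0.1218]
tool_rot: [0.973, 0.229, -0.001, -0.001]
force: [-0.1, 1.0, -0.3]
finger_gap: 1.001
gripper_force: 0.0
```

```bash
python3 -c "
from h import *
rel((605,-69,19,26.5))"
```

```text
t 26.0 tcp [603. -67. 122.] yaw 26.5 gap 1.0
(605, -69, 19, 26.5) -> [  1.   3. 103.] turn -0.0
```

Request:
step_arm --targets "1 3 45 0;1 3 80 0;1 3 98 0;1 3 102 0;1 3 102 0"

```text
t: 26.5
tcp_pos: [0.6053, -0.0691, 0.0199]
tool_rot: [0.973, 0.23, -0.001, -0.0]
force: [-0.1, 0.3, -0.1]
finger_gap: 0.999
gripper_force: 0.0
```

Request:
step_arm --targets "0 0 0 0;0 0 0 0;0 0 0 0;0 0 0 0" --gripper 1

```text
t: 26.9
tcp_pos: [0.6066, -0.0705, 0.0223]
tool_rot: [0.973, 0.229, 0.001, 0.001]
force: [-0.3, 1.3, 6.3]
finger_gap: 0.694
gripper_force: 33.9
```

Request:
step_arm --targets "0 0 -30 0;0 0 -60 0;0 0 -60 0;0 0 -60 0"

```text
t: 27.3
tcp_pos: [0.6057, -0.0707, 0.0814]
tool_rot: [0.973, 0.229, 0.001, 0.0]
force: [-0.7, -0.6, -0.8]
finger_gap: 0.693
gripper_force: 33.2
```

```bash
python3 -c "
from h import *
rel((646,-93,80,9.7))"
```

```text
t 27.3 tcp [606. -71.  81.] yaw 26.5 gap 0.69
(646, -93, 80, 9.7) -> [26. 38.  1.] turn 16.8
```

Request:
step_arm --targets "26 38 0 16.8;26 38 0 16.8;26 38 0 16.8;26 38 30 16.8;26 38 52 16.8;26 38 58 16.8;26 38 58 16.8"

```text
t: 28.0
tcp_pos: [0.6436, -0.092, 0.022]
tool_rot: [0.996, 0.086, -0.002, -0.001]
force: [0.0, 0.4, -0.3]
finger_gap: 0.691
gripper_force: 33.6
```

Request:
step_arm --targets "0 0 0 0;0 0 0 0;0 0 0 0" --gripper 0.15

```text
t: 28.3
tcp_pos: [0.6453, -0.0926, 0.0224]
tool_rot: [0.996, 0.085, -0.0, -0.0]
force: [0.6, 0.5, 0.6]
finger_gap: 0.854
gripper_force: 0.0
```

Request:
step_arm --targets "0 0 -40 0;0 0 -90 0;0 0 -140 0;-45 0 -150 0;-95 0 -180 0;-110 0 -180 0"

```text
t: 28.9
tcp_pos: [0.5351, -0.1115, 0.2051]
tool_rot: [0.996, 0.085, 0.001, 0.001]
force: [0.4, 0.3, -0.2]
finger_gap: 0.852
gripper_force: 0.0
```

Request:
step_arm --targets "0 50 0 0;0 100 0 0;0 150 0 0;0 200 0 0;0 250 0 0;0 300 0 0;0 350 0 0;0 400 0 0;0 400 0 0;0 400 0 0"

```text
t: 29.9
tcp_pos: [0.6038, -0.5065, 0.2011]
tool_rot: [0.996, 0.084, -0.0, -0.001]
force: [-0.7, 0.1, -0.1]
finger_gap: 0.853
gripper_force: 0.0
```

```bash
python3 - <<'E'
from h import *
im=snap("top")[:,:,::-1]; im2=snap("side")[:,:,::-1]
rel()
c=lambda a:np.clip(cv2.resize(a,(600,290),interpolation=cv2.INTER_CUBIC)*1.3,0,255).astype(np.uint8)
cv2.imwrite("pics/c3.png",np.vstack([c(im[130:275,235:535]),c(im2[130:300,230:580])]))
E
```

```text
t 30.0 tcp [ 605. -504.  202.] yaw 9.8 gap 0.85
```

View pics/c3.png

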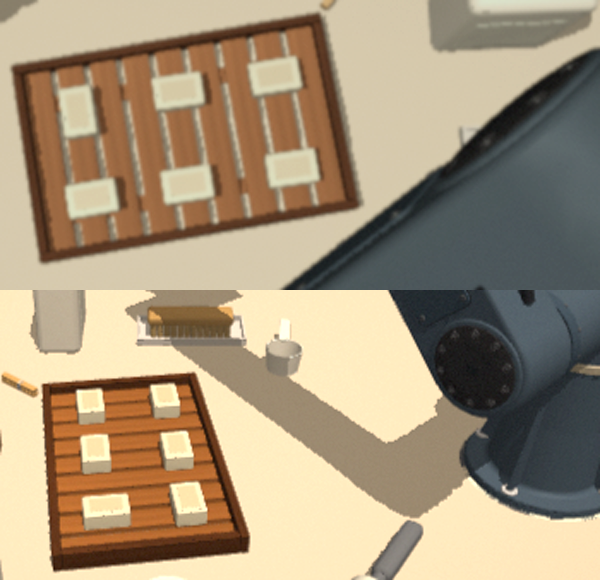

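The picture shows all six bars flat, one near the middle of each sixth. The brush is bristles down in the dish, the robot is clear and the bystanders in view haven't moved.

```bash
python3 -c "
from station import manip
print(manip.sign_off())"
```

```text
the job is handed in; nothing more can be done
None
```

I handed the job in at about 30 s of the 70 s limit. The final pictures show the six bars flat, one near the middle of each sixth of the tray, and the brush bristles down in its dish; the hand-in returned no verdict.

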